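Set the bench vent one hole wider

ROBOT

A 6-joint arm with a two-finger parallel gripper is mounted at the origin on the work surface. World frame = base frame: x ahead of the robot, y to its left, z up, the work surface at z = 0. Lengths are in m, angles in rad, forces in N, time in s.
With the tool pointing down it reaches from about 0.3 to 0.775 m from the base axis. Payload 14.6 kg.
Tool frame: the origin (TCP) lies at the very end of the fingers, on their centre line; the grasp point (between the pads) lies manip.grasp_offset behind it (manip.grasp_offset is the distance from the TCP to the grasp point, in m); z points along the fingers, y is the line along which they close (so a half turn about z gives the same grasp; the last joint's range is limited). The gripper opens to 85 mm and grips with 20 to 120 N. Pads are 22 mm wide; open, the fingers measure 114 mm over their backs; the gripper's body (76 mm by 85 mm) begins 54 mm behind the grasp point. The pads swing forward as they close: fully open they stand 13 mm farther back than shut.
Start: joints at [-1.367, 0.3, 1.521, -0, 1.321, -0.067], TCP at [0.147, -0.53, 0.231] pointing down, gripper open.
Joint ranges: [-3.03, 3.03], [-0.79, 2.21], [0.23, 2.52], [-1.04, 4.18], [0, 3.07], [-2.55, 2.55]. Speed limits (rad/s): [2.22, 2.22, 2.57, 3.14, 3.14, 3.14].

INTERFACE

Orientations are given as a rotation vector (axis times angle).
In Python, from plant import sensors, eyes, order, spotter, manip gives the robot as it stands.
- The arm moves only by the tool arm_command, never from a script. Its argument "targets" is a list of rows, each a list of 7 numbers: the opening, from 0 (shut) to 1 (fully open), then the shift along the world's x, y, z in cm, then the turn, a rotation vector about the world's x, y, z in degrees. In form: [[grip, tx, ty, tz, rx, ry, rz], ...]. A call has exactly 5 rows; each row shifts and turns the commanded pose from where the row before left it; what a row does not reach is not made up. A row lasts 1/8 s, in which the tool goes at most 62.5 mm and 10.7 degrees, less where a joint would pass 70% of its speed; a pose out of reach is approached as far as the arm can. A call is refused whole if a number of a shift passes 6.25 or a number of a turn 10.7, either way. A call with a gripper value outside its range is refused whole. The fingers move at their own pace and stop on an object; the grip force is fixed at half the most. Time passes only in rows, so rows that do not move let the fingers close, or fill a call up. It gives the time, the measured TCP pose, the force, the opening and the grip force at its end, in the units of the state.
- sensors.state(): the state, without advancing time (a new reading comes with each control period).
- eyes.get_image(name): name is "scene" or "top" or "wrist"; returns a dict with "img" (384x512x3 uint8, blue, green, red), "camera_matrix" (3x3 intrinsics, pixels), "k1" (the pictures are not rectified: a ray, as slopes to the right and down, at radius r is drawn at 1 + k1 r^2 times it, then the intrinsics apply), "eye" and "orientation" of the camera in the world. Camera axes: x right, y up, looking along -z (the intrinsics and any distortion apply to the point x, -y, -z); pixel columns grow to the right and rows downward; lengths in m; the calibration is good to about 2 mm. A picture is of the moment at which its call begins. There is no depth.
- order.finish_job(): hands the job in; it is judged then, once.
Trained networks look in the newest picture that a camera, given by its name, has taken for a name from the list of things; names that differ only in an ending like _2 or _b are one class to them, and where a whole thing is asked for, a point or a joint stands for the part that bears it (a point fixed in the world has none). Each returns a list of dicts, best first, with "p" (0 to 1); they miss things now and then, are a little off and sometimes report something else, mostly with a low value. They report only what shows in the picture. A call takes as long as a camera call.
- spotter.look_for(camera, thing): "xyz" ([x, y, z] in m, in the coordinates of the camera as it stood for that picture, good to about 4 mm: the middle of the surface that is visible of it).
The state is a dict: "time": time; "qpos": joint angles; "joint_velocities": joint speeds; "effort": joint torques, N m; "eef_pos": TCP position; "ee_rot": TCP orientation; "ft_force": force on the tool from outside, world axes, zero at the start; "wrist_torque": the same for the moment, N m; "opening": finger opening in m; "finger_force": force on a finger pad.
Only numpy, scipy, OpenCV 4.12 (cv2) and the standard library are available. Lean on these libraries where they do the work, as an engineer would, in place of code of your own. Each camera call takes 0.05 s, during which the arm holds its last target. There are 200 camera calls.

TASK

The little glass vent in the draught screen on the goldsmith's bench is only ajar. Lift its stay off the pin, swing the vent wider with it and drop the stay's middle hole (the round one next to the slot) over the pin so that the bar lies fully down and flat, then let go. Be gentle: feel for the pin rather than forcing the bar down on it, and leave the things standing on the bench where they are.

Things in the scene. Friction and masses are not known exactly. Their poses are not given: they have to be found in the camera images.
- frame: Fixed low wooden draught screen with a vent opening: sill 125 mm deep (x -85 to +40), 400 mm wide, 40 mm high; posts 210 mm high. Origin on the bench under the middle of the opening, in the plane of the vent; x points the way the vent opens (away from the robot), y along the screen, z up.
- hinge (a point): Point on the vent's vertical hinge line (frame x 0, y +160 mm), 44 mm above the bench, level with the underside of the lowered stay.
- leaf (a joint): Opening angle of the glass vent (330 mm wide, 200 mm high, 16 mm thick) about its hinge: 0 shut in the plane of the screen, growing as it swings away from the robot (counterclockwise from above), at most 0.9; about 0.2 at the start. Stiff: it stays where left and takes about 2 N at the stay's pivot to move.
- pivot (a point): The stay's pivot, carried by the vent leaf, 161 mm from the hinge line: in axes at the hinge, turned with the leaf by the leaf angle from the frame's axes, it is at x -16 mm, y -160 mm. Level with the underside of the lowered bar, 44 mm above the bench. Here the stay turns freely sideways and freely up.
- stay: The stay: flat steel bar 217 mm long, 22 wide, 5 thick, about 0.16 kg, free to turn up about its own y from level (0, fully down, can go no lower) to 0.7 rad; let go, it falls by its weight. Origin at its pivot on the underside; the bar runs along its own -x, y across, z up. From the pivot: slot at 70 mm, middle hole 115, end hole 150, red grip fin 190 mm.
- slot (a point): Centre of the stay's slot, 40 mm long by 12 mm wide, at the underside of the bar. The pin stands somewhere in it at the start.
- mid_hole (a point): Centre of the stay's middle hole (round, 10 mm, next to the slot), at the underside of the bar. The end hole, farther out, is as large.
- grip (a point): Where to grip: centre of the red upright fin, 26 mm long (along the bar), 12 mm thick (across it), 36 mm tall; this point is 14 mm below its top and 22 mm above the top of the bar.
- pin_plate: Brass plate 50 x 34 mm on the sill, turned 0.1 rad from the frame; origin at its middle, level with the underside of the lowered bar. Its slot runs along its x, roughly along the bar. A steel pin, 8 mm across, top chamfered to 5.6 mm, tip 9 mm above the origin, is clamped firmly up to 12 mm either side of the middle along x (y 0): not measured, feel or see it. Bar and pin must not press over 40 N.
- flux_jar: Bystander: small glass jar with a blue lid, 52 mm across, 65 mm tall, origin under its middle.
- ring_stick: Bystander: aluminium ring cone on a round foot 44 mm across, 120 mm tall, origin under its middle.
- pick: Bystander: small screwdriver lying on the bench, origin under its middle.

How it is judged:
By the outcome, as a careful person would: the job done as asked, in the order asked, and still so for the second after the job is handed in, with the robot touching nothing.
It also fails if it takes over 64 s, if anything falls off the work surface, if the arm or the gripper's body presses on something with over 40 N, if the wrist force passes 120 N, or if a joint passes its speed limit or range.

## Working session

There is one attempt and no reset: what is moved stays moved. The work goes in short steps, Python scripts to look and compute and a tool call to move; the robot and the scene stay as the last step left them, time stands still between calls to the robot, and variables do not carry over. Pictures are saved under pics/ and viewed, at most 10 in all, crops included, and the job is handed in when it is done.

Besides the shell and the picture viewer there is one more tool, called after "Request:" by a JSON object that holds its "op" and its "data", one argument or row to a line. arm_command: Moves the arm, as the interface text tells. Its arguments: {"type":"object","properties":{"targets":{"type":"array","items":{"type":"array","items":{"type":"number"}}}},"required":["targets"]}

```bash
mkdir -p pics; cat > h.py <<'E'
import numpy as np, cv2
from scipy.spatial.transform import Rotation as R
from plant import sensors, eyes, order, spotter, manip
def rot(o):
    o=np.array(o,float)
    return o if o.shape==(3,3) else (R.from_rotvec(o).as_matrix() if o.size==3 else R.from_quat(o).as_matrix())
def w(c,p): return rot(c["orientation"])@np.array(p)+np.array(c["eye"])
def px(c,P):
    q=rot(c["orientation"]).T@(np.array(P)-c["eye"]); s=np.array([q[0],-q[1]])/-q[2]
    s=s*(1+c["k1"]*(s@s)); K=np.array(c["camera_matrix"]); return K[:2,:2]@s+K[:2,2]
def ray(c,uv):
    K=np.array(c["camera_matrix"]); d=(np.array(uv,float)-K[:2,2])/[K[0,0],K[1,1]]; s=d.copy()
    for _ in range(20): s=d/(1+c["k1"]*(s@s))
    v=rot(c["orientation"])@np.array([s[0],-s[1],-1]); return np.array(c["eye"]),v
def atz(c,uv,z):
    e,v=ray(c,uv); return e+v*(z-e[2])/v[2]
def tri(l):
    A=0;b=0
    for c,uv in l:
        e,v=ray(c,uv); v=v/np.linalg.norm(v); M=np.eye(3)-np.outer(v,v); A=A+M; b=b+M@e
    return np.linalg.solve(A,b)
E
python3 - <<'E'
from h import *
np.set_printoptions(precision=4,suppress=True)
print(manip.grasp_offset)
ims=[]
for n in("scene","top"):
    c=eyes.get_image(n); ims.append(c["img"]); cv2.imwrite(f"pics/{n}0.png",c["img"])
    print(n,c["camera_matrix"],c["k1"],c["eye"],c["orientation"])
    for t in("frame","leaf","stay","grip","pin_plate","mid_hole","flux_jar","ring_stick","pick"):
        try:
            for d in spotter.look_for(n,t)[:2]:
                P=w(c,d["xyz"]); print(n,t,round(d["p"],2),P,px(c,P))
        except Exception as e: print(t,e)
print(sensors.state())
E
```

```text
0.0187
scene [[448.2723   0.     255.8557]
 [  0.     448.2723 193.0539]
 [  0.       0.       1.    ]] -0.10742690558898556 [0.8939 0.8891 1.0173] [0.2253 1.072  2.5547]
scene frame 0.66 [ 0.7094 -0.0482  0.0455] [189.8485 205.9301]
scene frame 0.4 [ 0.5986 -0.0688  0.0483] [222.1479 191.1525]
scene leaf 0.56 [ 0.75   -0.0782  0.1101] [171.5677 187.6027]
scene leaf 0.49 [ 0.6002 -0.0667  0.0451] [221.9323 192.474 ]
scene stay 0.92 [ 0.6    -0.0709  0.0462] [221.5336 191.3168]
scene grip 0.68 [ 0.599  -0.0695  0.0442] [222.0004 191.9929]
scene mid_hole 0.92 [ 0.6075 -0.0674  0.0484] [219.5786 192.1817]
scene flux_jar 0.52 [ 0.4938 -0.2938  0.035 ] [228.9489 144.8599]
scene ring_stick 0.55 [0.494  0.3056 0.036 ] [307.281  275.1532]
scene pick 0.74 [ 0.6012 -0.0666  0.0471] [221.6331 192.1185]
scene pick 0.66 [ 0.3088 -0.3364  0.0156] [271.7085 130.7942]
top [[409.7576   0.     252.8003]
 [  0.     409.7576 188.4205]
 [  0.       0.       1.    ]] -0.041800280485495785 [ 0.3676 -0.02    1.3808] [ 0.0791 -0.1056 -1.5715]
top frame 0.78 [ 0.7127 -0.0895  0.048 ] [266.5975 132.4817]
top l
[... 465 characters left out ...]
139] [152.4112 201.1076]
top ring_stick 0.44 [ 0.6142 -0.0748  0.0539] [262.4386 161.2692]
top pick 0.77 [ 0.306  -0.3427  0.0273] [344.1841 255.1858]
top pick 0.63 [ 0.4851 -0.3024  0.0628] [332.9041 199.9476]
{'time': 1.0, 'qpos': array([-1.3666,  0.2999,  1.521 , -0.    ,  1.3207, -0.0666]), 'joint_velocities': array([-0.0003, -0.0006,  0.0004, -0.0012, -0.0017,  0.0011]), 'effort': array([  0.0002, -54.3355, -36.199 ,  -0.0001,   0.0005,   0.    ]), 'eef_pos': array([ 0.1471, -0.53  ,  0.2313]), 'ee_rot': array([3.1128, 0.4241, 0.    ]), 'ft_force': array([ 0.0892, -0.5426, -0.74  ]), 'wrist_torque': array([-0.0322, -0.0075,  0.0386]), 'finger_force': 0.0, 'opening': 0.08576867113947337}
```

```bash
python3 - <<'E'
import cv2,numpy as np
a=cv2.imread("pics/scene0.png")[110:290,110:330]; b=cv2.imread("pics/top0.png")[90:270,140:360]
a=cv2.resize(a,None,fx=1.8,fy=1.8,interpolation=3)
cv2.imwrite("pics/v1.png",np.hstack([cv2.resize(a,(398,326)),cv2.resize(b,(398,326),interpolation=3)]))
E
```

```text
(no output)
```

View pics/v1.png

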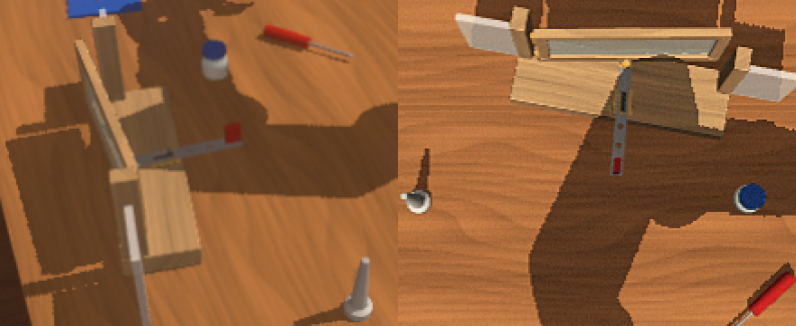

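The left view shows the bar with the red fin at about (238,183) in scene. The right view has the fin at about (260,182) and the yellow pivot at about (266,125) in top. The sill is turned about -0.18 rad.

```bash
python3 - <<'E'
from h import *
np.set_printoptions(precision=4,suppress=True)
C={}
for n,(x0,x1,y0,y1) in dict(scene=(220,260,165,205),top=(250,272,168,195)).items():
    c=eyes.get_image(n); i=c["img"].astype(int)
    m=(i[...,2]>90)&(i[...,1]<0.45*i[...,2])&(i[...,0]<0.5*i[...,2])
    k=np.zeros_like(m);k[y0:y1,x0:x1]=1; ys,xs=np.nonzero(m&k); print(n,len(xs),xs.min(),xs.max(),ys.min(),ys.max())
    C[n]=(c,(xs.mean(),ys.mean()))
P=tri(C.values()); print("fin",P,[px(c,P)-uv for c,uv in C.values()])
c=C["top"][0]
f=lambda u,v:((u-398)/1.81+140,v/1.81+90)
piv=atz(c,f(626,64),.05); print("pivot",piv, np.linalg.norm((P-piv)[:2]))
L=atz(c,f(511,99),.04);Rr=atz(c,f(724,136),.04);print("sill front corners",L,Rr,np.linalg.norm(L-Rr))
d=(L-Rr)[:2];d/=np.linalg.norm(d); yaw=np.arctan2(-d[0],d[1]);ex=np.array([d[1],-d[0]])
O=((L+Rr)/2)[:2]+.085*ex; H=O+.16*d; print("yaw",yaw,"O",O,"H",H,"piv dist",np.linalg.norm(piv[:2]-H))
v=rot([0,0,-yaw])[:2,:2]@(piv[:2]-H); print("leaf",np.arctan2(v[1],v[0])-np.arctan2(-.16,-.016))
print("bar yaw",np.arctan2(*(piv-P)[[1,0]]))
E
```

```text
scene 81 234 242 178 188
top 26 259 262 177 184
fin [ 0.5467 -0.0679  0.0665] [array([-0.4972, -0.0817]), array([-0.2205,  0.4298])]
pivot [ 0.7365 -0.0875  0.05  ] 0.1908681078865868
sill front corners [0.673  0.1245 0.04  ] [ 0.6036 -0.2675  0.04  ] 0.3980479318208946
yaw -0.1752068041431155 O [ 0.722  -0.0863] H [0.7499 0.0712] piv dist 0.1592893433629269
leaf 0.19086158822465915
bar yaw -0.10273373532639997
```

Request:
{"op": "arm_command", "data": {
  "targets": [
    [1,2.6,3.1,0,0,0,-1.42],
    [1,2.6,3.1,0,0,0,-1.42],
    [1,2.6,3.1,0,0,0,-1.42],
    [1,2.6,3.1,0,0,0,-1.42],
    [1,2.6,3.1,0,0,0,-1.42]
  ]
}}

```text
time: 1.72
eef_pos: [0.2778, -0.3739, 0.2314]
ee_rot: [3.133, 0.229, 0.0]
ft_force: [0.2, -0.3, 0.4]
opening: 0.0852
finger_force: 0.0
```

Request:
{"op": "arm_command", "data": {
  "targets": [
    [1,2.6,3.1,0,0,0,-1.42],
    [1,2.6,3.1,0,0,0,-1.42],
    [1,2.6,3.1,0,0,0,-1.42],
    [1,2.6,3.1,0,0,0,-1.42],
    [1,2.6,3.1,0,0,0,-1.42]
  ]
}}

```text
time: 2.35
eef_pos: [0.4079, -0.2189, 0.2314]
ee_rot: [3.141, 0.035, 0.001]
ft_force: [-0.4, -0.6, -0.4]
opening: 0.0855
finger_force: 0.0
```

Request:
{"op": "arm_command", "data": {
  "targets": [
    [1,2.6,3.1,0,0,0,-1.42],
    [1,2.6,3.1,0,0,0,-1.42],
    [1,2.6,3.1,0,0,0,-1.42],
    [1,2.6,3.1,0,0,0,-1.42],
    [1,2.6,3.1,0,0,0,-1.42]
  ]
}}

```text
time: 2.98
eef_pos: [0.5379, -0.0638, 0.2314]
ee_rot: [3.137, -0.16, 0.0]
ft_force: [-0.2, -0.2, 0.4]
opening: 0.0853
finger_force: 0.0
```

```bash
python3 - <<'E'
from h import *
np.set_printoptions(precision=4,suppress=True)
s=sensors.state(); print(s["eef_pos"],s["ee_rot"],s["qpos"],s["ft_force"],s["time"])
c=eyes.get_image("wrist"); cv2.imwrite("pics/wrist1.png",c["img"]); print(c["eye"],c["orientation"],c["k1"])
for t in("stay","grip","pin_plate","mid_hole","slot","pivot"):
    try:
        for d in spotter.look_for("wrist",t)[:2]:
            P=w(c,d["xyz"]); print(t,round(d["p"],2),P,px(c,P))
    except Exception as e: print(t,e)
E
```

```text
[ 0.5379 -0.0638  0.2314] [ 3.1375 -0.1596  0.0003] [-0.1857  0.2812  1.5449 -0.      1.3153  1.4868] [-0.1512 -0.2396  0.3722] 2.975
[ 0.6128 -0.0714  0.3747] [-0.2228  0.2463 -1.6592] -0.05550044375765605
stay 0.96 [ 0.6056 -0.0721  0.053 ] [258.251  101.8027]
grip 0.77 [ 0.6077 -0.0709  0.0483] [256.8193  99.5899]
pin_plate 0.97 [ 0.6683 -0.083   0.0433] [262.9801  33.5167]
pin_plate 0.5 [ 0.6037 -0.0743  0.0494] [260.6611 103.3979]
mid_hole 0.76 [ 0.6073 -0.0746  0.0509] [260.5878  99.6744]
slot 0.87 [ 0.6088 -0.0697  0.0512] [255.492   98.6192]
pivot 0.57 [ 0.6033 -0.0731  0.0466] [259.4249 103.8909]
```

View pics/wrist1.png

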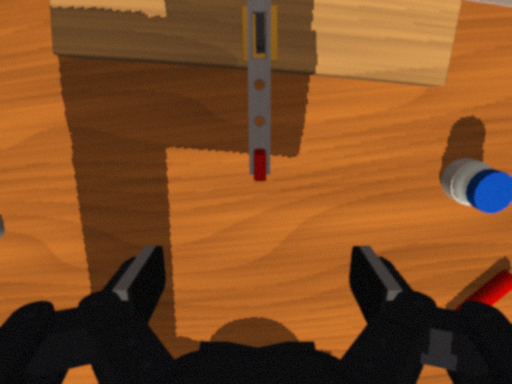

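The wrist view shows the fin at (260,165), holes at (260,120) and (260,85), and the slot at about (260,12–53) inside the brass plate. The bar is aligned with the tool. I'll shift forward for a look at the pin.

Request:
{"op": "arm_command", "data": {
  "targets": [
    [1,2,0,-1,0,0,0],
    [1,2,0,-1,0,0,0],
    [1,2,0,-1,0,0,0],
    [1,0,0,0,0,0,0],
    [1,0,0,0,0,0,0]
  ]
}}

```text
time: 3.95
eef_pos: [0.5966, -0.0654, 0.2017]
ee_rot: [3.137, -0.16, 0.0]
ft_force: [-0.2, 0.6, 0.2]
opening: 0.0853
finger_force: 0.0
```

```bash
python3 - <<'E'
from h import *
np.set_printoptions(precision=4,suppress=True)
s=sensors.state(); print(s["eef_pos"],s["ee_rot"],s["time"])
c=eyes.get_image("wrist"); cv2.imwrite("pics/wrist2.png",c["img"]); print(repr(c["eye"]),repr(c["orientation"]))
cv2.imwrite("pics/v2.png",cv2.resize(c["img"][0:240,180:340],None,fx=2.5,fy=2.5,interpolation=3))
i=c["img"].astype(int); m=(i[...,2]>90)&(i[...,1]<0.35*i[...,2])&(i[...,0]<0.4*i[...,2])
m[:, :200]=0; m[:,320:]=0
ys,xs=np.nonzero(m); print(xs.min(),xs.max(),ys.min(),ys.max(),len(xs))
print("fin at z.075", atz(c,(xs.mean(),ys.mean()),.075))
for d in spotter.look_for("wrist","pin_plate")[:1]: print(d["p"],w(c,d["xyz"]))
E
```

```text
[ 0.5966 -0.0654  0.2017] [ 3.1375 -0.1595  0.0003] 3.95
array([ 0.6715, -0.0731,  0.3451]) array([-0.2229,  0.2463, -1.659 ])
259 270 226 250 280
fin at z.075 [ 0.543 -0.067  0.075]
0.8 [ 0.6668 -0.0805  0.0441]
```

View pics/v2.png

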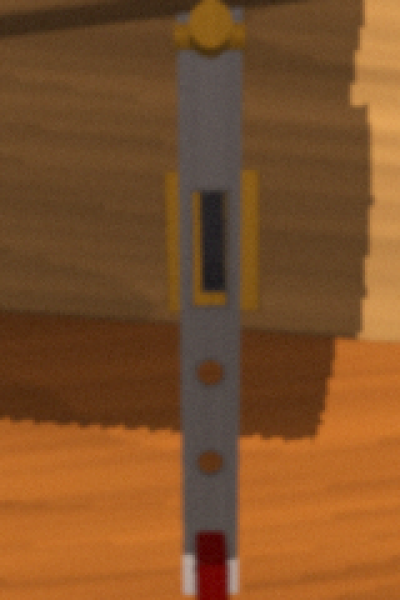

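The pivot knob is at (264,10), the slot centre at (264,99), the mid hole at (264,149), the end hole at (264,185) and the plate at about (265,96). The pin is lost in the dark slot, so I'll stretch the contrast.

```bash
python3 - <<'E'
from h import *
np.set_printoptions(precision=4,suppress=True)
c=eyes.get_image("wrist"); 
for n,uv,z in(("pivot",(264,10),.052),("slot",(263.6,99.2),.049),("mid",(264,148.8),.049),("end",(264,184.8),.049),("plate",(264.8,96),.044)): print(n,atz(c,uv,z))
i=cv2.resize(c["img"][68:130,245:285],None,fx=9,fy=9,interpolation=cv2.INTER_CUBIC).astype(float)
cv2.imwrite("pics/v3.png",np.clip((i-20)*3.2,0,255))
E
```

```text
pivot [ 0.7391 -0.0857  0.052 ]
slot [ 0.6669 -0.0785  0.049 ]
mid [ 0.6221 -0.0746  0.049 ]
end [ 0.5872 -0.0712  0.049 ]
plate [ 0.6695 -0.0799  0.044 ][ WARN:0@0.924] global loadsave.cpp:1063 imwrite_ Unsupported depth image for selected encoder is fallbacked to CV_8U.
```

View pics/v3.png

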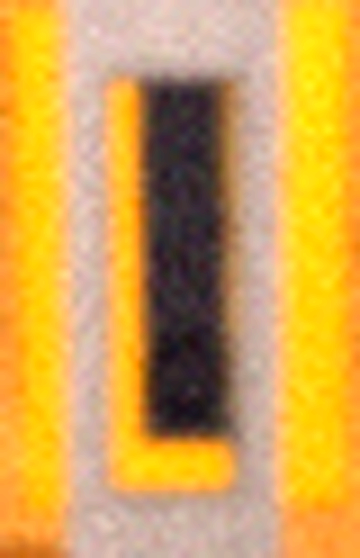

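The plate slot shows dark at crop (145–225, 80–435), and it may be darker below row 335. I'll take a profile of it.

```bash
python3 - <<'E'
from h import *
np.set_printoptions(precision=1,suppress=True,linewidth=150)
I=np.mean([eyes.get_image("wrist")["img"].astype(float) for _ in range(6)],0)
for r in range(74,120): print(r,I[r,258:272].mean(-1))
E
```

```text
74 [80.8 80.8 81.6 81.6 82.2 80.4 82.7 83.1 81.9 80.9 79.9 79.8 79.2 78.8]
75 [76.  76.4 75.7 76.2 77.6 75.9 75.2 76.2 75.2 75.2 73.9 74.8 73.6 75.9]
76 [71.6 70.9 67.7 63.5 63.4 62.9 62.2 61.4 62.6 63.6 61.9 63.  65.4 69.6]
77 [72.3 69.3 59.9 51.5 48.5 49.2 49.2 48.  47.6 48.4 48.6 53.  61.4 66.3]
78 [76.4 70.8 58.7 46.  39.3 39.5 37.7 38.2 38.7 37.2 40.1 46.8 59.3 67.1]
79 [76.1 72.9 59.9 44.  37.2 36.9 36.8 35.5 35.1 35.  37.1 45.7 58.3 67.5]
80 [77.4 74.  60.1 43.7 36.9 36.1 35.3 36.3 36.  33.8 36.4 44.3 57.1 68.5]
81 [76.6 73.3 59.7 45.6 35.9 35.  35.4 35.4 35.9 35.6 35.2 44.7 58.3 66.1]
82 [77.9 72.4 60.7 45.3 37.7 37.5 34.9 35.7 35.6 35.1 38.4 43.6 56.1 65.3]
83 [77.8 73.7 62.1 45.2 37.2 36.2 35.4 36.1 35.7 34.4 37.1 43.6 55.1 66.9]
84 [78.  73.1 61.  46.1 36.9 36.8 36.  35.3 35.9 36.2 36.2 43.6 57.3 67.3]
85 [78.  75.4 61.9 46.3 36.1 36.7 35.7 36.9 36.2 35.7 37.4 43.2 54.2 66.3]
86 [78.4 74.6 62.8 45.7 38.3 35.5 34.9 35.2 37.6 36.1 37.1 42.4 55.6 66.1]
87 [76.9 75.8 60.8 46.9 37.8 35.3 36.8 35.1 33.8 35.6 36.8 42.4 55.8 66.4]
88 [77.6 74.1 62.1 47.1 37.2 33.9 36.9 33.7 34.6 3
[... 1669 characters left out ...]
 33.9 45.9 59.6]
111 [76.3 75.8 65.9 49.9 36.4 31.6 31.4 34.2 33.6 32.6 32.1 33.4 45.3 59.3]
112 [76.4 75.2 65.7 51.2 35.9 30.7 30.  30.7 30.7 30.6 29.7 34.9 47.1 60.2]
113 [77.3 77.1 67.3 51.4 37.4 29.8 27.9 28.1 28.9 29.4 30.3 36.4 46.8 59. ]
114 [76.7 74.3 68.2 52.3 39.9 34.2 33.6 30.1 29.1 30.6 32.3 37.8 46.9 57.4]
115 [77.3 75.1 67.2 54.2 40.6 36.4 33.9 34.9 34.9 35.3 37.1 39.3 48.6 60.3]
116 [75.4 76.8 70.3 57.4 48.9 47.7 44.9 45.5 44.9 44.9 45.8 47.  53.1 61.8]
117 [75.9 78.2 73.  66.2 62.8 60.2 61.1 61.3 61.3 60.3 62.1 62.  63.1 66. ]
118 [76.4 76.7 75.3 76.1 74.1 72.9 72.1 70.5 72.5 71.5 72.2 70.  70.9 70.2]
119 [78.2 79.8 78.2 77.8 79.9 79.5 76.9 77.7 77.1 75.8 76.8 74.4 73.3 71.2]
```

The averaged profile shows the chamfer ring of the pin at rows 105–114 and columns 262–269, so its centre is about (265.8,109.5). Next I descend to the fin.

Request:
{"op": "arm_command", "data": {
  "targets": [
    [1,-1.6,-0.03,-2,0,0,0],
    [1,-1.6,-0.03,-3,0,0,0],
    [1,-1.7,-0.03,-4,0,0,0],
    [1,0,-0.03,-4,0,0,0],
    [1,0,-0.03,-1.5,0,0,0]
  ]
}}

```text
time: 5.03
eef_pos: [0.5473, -0.0663, 0.0545]
ee_rot: [-3.137, 0.159, 0.004]
ft_force: [0.6, -0.6, -0.2]
opening: 0.0853
finger_force: 0.0
```

```bash
cat > plan.py <<'E'
from h import *
np.set_printoptions(precision=4,suppress=True)
from scipy.optimize import brentq
yawF=-.175; H=np.array([.7499,.0712])
def pv(th): return H+R.from_euler('z',yawF+th).as_matrix()[:2,:2]@[-.016,-.160]
E
python3 - <<'E'
from plan import *
s=sensors.state(); print(s["eef_pos"],s["ee_rot"],s["ft_force"],s["time"])
c=dict(eye=[ 0.6715,-0.0731,0.3451],orientation=[-0.2229,0.2463,-1.659],k1=-0.0555)
n=eyes.get_image("wrist"); c["camera_matrix"]=n["camera_matrix"]; c["k1"]=n["k1"]; cv2.imwrite("pics/wrist4.png",n["img"])
pin=atz(c,(265.8,109.5),.053)[:2]; print("pin",pin)
th=np.linspace(.1,.3,201); p0=np.array([.7366,-.0855]); t0=min(th,key=lambda t:np.linalg.norm(pv(t)-p0)); print("leaf",t0,pv(t0)-p0)
H=H-(pv(t0)-p0); import plan; plan.H=H
print("H",H,"pivot-pin",np.linalg.norm(p0-pin))
t1=brentq(lambda t:np.linalg.norm(pv(t)-pin)-.115,t0,.9); P1=pv(t1); y=np.arctan2(*(P1-pin)[::-1]); print("leaf1",t1,P1,"bar yaw",y, "fin",P1-.19*np.array([np.cos(y),np.sin(y)]))
E
```

```text
[ 0.5473 -0.0663  0.0545] [-3.1372  0.1585  0.0042] [ 0.6475 -0.6341 -0.2161] 5.025
pin [ 0.6576 -0.0797]
leaf 0.19 [-0.0003 -0.0035]
H [0.7502 0.0747] pivot-pin 0.07922018329747638
leaf1 0.4137498124440295 [ 0.7725 -0.0845] bar yaw -0.04167848166947727 fin [ 0.5827 -0.0766]
```

Request:
{"op": "arm_command", "data": {
  "targets": [
    [0,0,0,0,0,0,0],
    [0,0,0,0,0,0,0],
    [0,0,0,0,0,0,0],
    [0,0,0,0,0,0,0],
    [0,0,0,0,0,0,0]
  ]
}}

```text
time: 5.7
eef_pos: [0.5483, -0.0664, 0.0566]
ee_rot: [3.138, -0.158, 0.001]
ft_force: [-0.4, 0.7, 2.0]
opening: 0.0105
finger_force: 62.8
```

Request:
{"op": "arm_command", "data": {
  "targets": [
    [0,0,0,0,0,0,0],
    [0,0,0,0,0,0,0],
    [0,0,0,0,0,0,0],
    [0,0,0,0,0,0,0],
    [0,0,0,0,0,0,0]
  ]
}}

```text
time: 6.32
eef_pos: [0.5482, -0.0665, 0.0564]
ee_rot: [3.138, -0.158, 0.0]
ft_force: [0.7, 0.9, 1.4]
opening: 0.0108
finger_force: 63.0
```

```bash
cat >> plan.py <<'E'
H=np.array([.7502,.0747]); Z0=.044
def bar(th,y,a): # bar frame
    return R.from_euler('z',y)*R.from_euler('y',a), np.r_[pv(th),Z0]
T0=np.array([.5482,-.0665,.0565]); B0=bar(.19,-.095,0); Q0=R.from_rotvec([3.138,-.158,0])
def tool(th,y,a):
    r,p=bar(th,y,a); return p+r.apply(B0[0].inv().apply(T0-B0[1])), r*B0[0].inv()*Q0
def steps(poses):
    t,q=tool(*poses[0])
    for p in poses[1:]:
        t2,q2=tool(*p); print(np.round((t2-t)*100,2),np.round(np.degrees((q2*q.inv()).as_rotvec()),2),p); t,q=t2,q2
E
python3 - <<'E'
from plan import *
steps([(.19,-.095,a) for a in np.linspace(0,.2,6)])
n=10; steps([(.19+(.4137-.19)*k/n,-.095+(.053)*k/n,.2) for k in range(n+1)])
E
```

```text
[ 0.06 -0.01  0.76] [0.22 2.28 0.  ] (0.19, -0.095, np.float64(0.04))
[ 0.09 -0.01  0.75] [ 0.22  2.28 -0.  ] (0.19, -0.095, np.float64(0.08))
[ 0.12 -0.01  0.75] [0.22 2.28 0.  ] (0.19, -0.095, np.float64(0.12))
[ 0.15 -0.01  0.74] [ 0.22  2.28 -0.  ] (0.19, -0.095, np.float64(0.16))
[ 0.18 -0.02  0.74] [ 0.22  2.28 -0.  ] (0.19, -0.095, np.float64(0.2))
[ 0.35 -0.12  0.  ] [-0.   0.   0.3] (0.21237, -0.0897, 0.2)
[ 0.35 -0.12 -0.  ] [0.  0.  0.3] (0.23474, -0.0844, 0.2)
[ 0.35 -0.11  0.  ] [-0.  -0.   0.3] (0.25711, -0.0791, 0.2)
[ 0.35 -0.1  -0.  ] [0.  0.  0.3] (0.27948, -0.0738, 0.2)
[ 0.35 -0.09  0.  ] [-0.  -0.   0.3] (0.30185, -0.0685, 0.2)
[ 0.35 -0.08 -0.  ] [0.  0.  0.3] (0.32422, -0.0632, 0.2)
[ 0.35 -0.07  0.  ] [0.  0.  0.3] (0.34659, -0.0579, 0.2)
[ 0.35 -0.07  0.  ] [-0.  -0.   0.3] (0.36896, -0.0526, 0.2)
[ 0.35 -0.06  0.  ] [-0.  -0.   0.3] (0.39133, -0.0473, 0.2)
[ 0.35 -0.05 -0.  ] [ 0.  -0.   0.3] (0.4137, -0.041999999999999996, 0.2)
```

Request:
{"op": "arm_command", "data": {
  "targets": [
    [0,0.06,-0.01,0.76,0.22,2.28,0],
    [0,0.09,-0.01,0.75,0.22,2.28,0],
    [0,0.12,-0.01,0.75,0.22,2.28,0],
    [0,0.15,-0.01,0.74,0.22,2.28,0],
    [0,0.18,-0.02,0.74,0.22,2.28,0]
  ]
}}

```text
time: 6.95
eef_pos: [0.554, -0.067, 0.0938]
ee_rot: [-3.113, 0.157, 0.315]
ft_force: [1.7, -0.3, -0.6]
opening: 0.011
finger_force: 63.0
```

Request:
{"op": "arm_command", "data": {
  "targets": [
    [0,0.35,-0.12,0,0,0,0.3],
    [0,0.35,-0.12,0,0,0,0.3],
    [0,0.35,-0.11,0,0,0,0.3],
    [0,0.35,-0.1,0,0,0,0.3],
    [0,0.35,-0.09,0,0,0,0.3]
  ]
}}

```text
time: 7.58
eef_pos: [0.5718, -0.0725, 0.0936]
ee_rot: [-3.117, 0.116, 0.313]
ft_force: [-2.1, 0.2, 0.8]
opening: 0.0108
finger_force: 63.0
```

```bash
python3 - <<'E'
from plan import *
s=sensors.state(); print(s["eef_pos"],s["ee_rot"],s["ft_force"],s["wrist_torque"],s["opening"],s["time"]); print(tool(.302,-.0685,.2)[0],tool(.302,-.0685,.2)[1].as_rotvec())
c=eyes.get_image("wrist"); cv2.imwrite("pics/wrist5.png",c["img"])
E
```

```text
[ 0.5718 -0.0725  0.0936] [-3.1173  0.1161  0.3128] [-2.0738  0.1858  0.8174] [0.0159 0.0042 0.0008] 0.010818080107844727 7.575
[ 0.572  -0.0724  0.0939] [-3.1171  0.1156  0.3128]
```

View pics/wrist5.png

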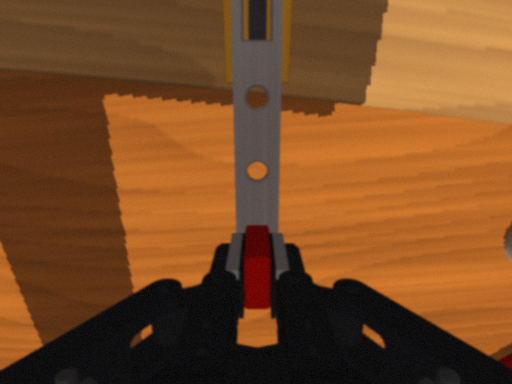

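The bar is held straight in the pads with the mid hole at (257,96), and the 2 N drag is as expected. I continue the swing.

Request:
{"op": "arm_command", "data": {
  "targets": [
    [0,0.35,-0.08,0,0,0,0.3],
    [0,0.35,-0.07,0,0,0,0.3],
    [0,0.35,-0.07,0,0,0,0.3],
    [0,0.35,-0.06,0,0,0,0.3],
    [0,0.35,-0.05,0,0,0,0.3]
  ]
}}

```text
time: 8.25
eef_pos: [0.5894, -0.0758, 0.0936]
ee_rot: [-3.121, 0.075, 0.313]
ft_force: [-1.7, 0.5, -0.4]
opening: 0.0108
finger_force: 62.9
```

```bash
python3 - <<'E'
from plan import *
s=sensors.state(); print(s["eef_pos"],s["ee_rot"],s["ft_force"],s["time"]); print(tool(.4137,-.042,.2)[0])
c=eyes.get_image("wrist"); print(c["eye"],c["orientation"])
I=np.mean([c["img"]]+[eyes.get_image("wrist")["img"].astype(float) for _ in range(5)],0)
for n,P in dict(pin=(.6576,-.0797,.053)).items(): print(n,px(c,P))
r,p=bar(.4137,-.042,.2)
for l in(70,115,150): print(l,p+r.apply([-l/1000,0,0]),px(c,p+r.apply([-l/1000,0,.005])))
cv2.imwrite("pics/v6.png",cv2.resize(np.clip((I[0:190,190:320]-15)*2,0,255).astype(np.uint8),None,fx=3,fy=3,interpolation=3))
E
```

```text
[ 0.5894 -0.0758  0.0936] [-3.1212  0.0753  0.3131] [-1.7214  0.4804 -0.4433] 8.25
[ 0.5896 -0.0758  0.0939]
[ 0.6914 -0.0807  0.2195] [-0.3821  0.3992 -1.5829]
pin [257.8341  94.3696]
70 [ 0.7039 -0.0817  0.0579] [257.4035 -13.7695]
115 [ 0.6599 -0.0798  0.0668] [257.9913  95.5678]
150 [ 0.6256 -0.0784  0.0738] [258.3804 170.3442]
```

View pics/v6.png

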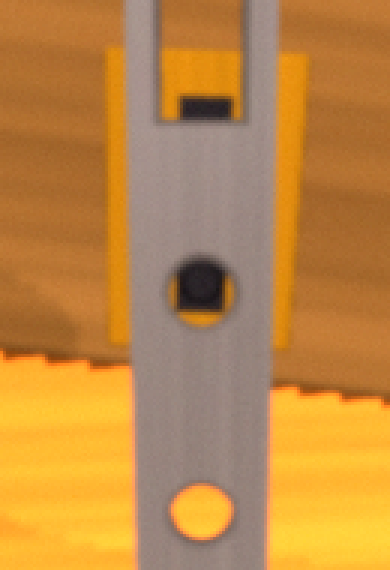

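The pin tip shows through the mid hole: pin at px (257.3,94), hole centre at (257.3,97). The hole is about 0.7 mm too near the robot. I add +0.07 cm in x and lower to just above the tip.

```bash
python3 - <<'E'
from plan import *
steps([(.4137,-.042,a) for a in np.linspace(.2,.1,6)]); steps([(.4137,-.042,a) for a in np.linspace(.1,0,11)])
E
```

```text
[-0.1   0.   -0.37] [-0.05 -1.14 -0.  ] (0.4137, -0.042, np.float64(0.18000000000000002))
[-0.09  0.   -0.37] [-0.05 -1.14 -0.  ] (0.4137, -0.042, np.float64(0.16))
[-0.08  0.   -0.37] [-0.05 -1.14  0.  ] (0.4137, -0.042, np.float64(0.14))
[-0.07  0.   -0.37] [-0.05 -1.14  0.  ] (0.4137, -0.042, np.float64(0.12000000000000001))
[-0.07  0.   -0.37] [-0.05 -1.14 -0.  ] (0.4137, -0.042, np.float64(0.1))
[-0.03  0.   -0.19] [-0.02 -0.57 -0.  ] (0.4137, -0.042, np.float64(0.09000000000000001))
[-0.03  0.   -0.19] [-0.02 -0.57  0.  ] (0.4137, -0.042, np.float64(0.08))
[-0.03  0.   -0.19] [-0.02 -0.57  0.  ] (0.4137, -0.042, np.float64(0.07))
[-0.02  0.   -0.19] [-0.02 -0.57  0.  ] (0.4137, -0.042, np.float64(0.060000000000000005))
[-0.02  0.   -0.19] [-0.02 -0.57 -0.  ] (0.4137, -0.042, np.float64(0.05))
[-0.02  0.   -0.19] [-0.02 -0.57  0.  ] (0.4137, -0.042, np.float64(0.04000000000000001))
[-0.02  0.   -0.19] [-0.02 -0.57  0.  ] (0.4137, -0.042, np.float64(0.03))
[-0.02  0.   -0.19] [-0.02 -0.57  0.  ] (0.4137, -0.042, np.float64(0.020000000000000004))
[-0.02  0.   -0.19] [-0.02 -0.57 -0.  ] (0.4137, -0.042, np.float64(0.010000000000000009))
[-0.01  0.   -0.19] [-0.02 -0.57  0.  ] (0.4137, -0.042, np.float64(0.0))
```

Request:
{"op": "arm_command", "data": {
  "targets": [
    [0,-0.05,0,-0.37,-0.05,-1.14,0],
    [0,-0.07,0,-0.37,-0.05,-1.14,0],
    [0,-0.08,0,-0.37,-0.05,-1.14,0],
    [0,-0.07,0,-0.37,-0.05,-1.14,0],
    [0,-0.07,0,-0.37,-0.05,-1.14,0]
  ]
}}

```text
time: 9.18
eef_pos: [0.5856, -0.0757, 0.0749]
ee_rot: [-3.135, 0.076, 0.155]
ft_force: [-0.0, 0.7, 1.5]
opening: 0.011
finger_force: 63.0
```

```bash
python3 - <<'E'
from plan import *
s=sensors.state(); print(s["eef_pos"],s["ee_rot"],s["ft_force"],s["time"]); print(tool(.4137,-.042,.1)[0])
c=eyes.get_image("wrist"); print(px(c,(.6576,-.0797,.053)))
r,p=bar(.4137,-.042,.1); print(px(c,p+r.apply([-.115,0,.005])),px(c,p+r.apply([-.115,0,0])))
I=np.mean([c["img"]]+[eyes.get_image("wrist")["img"].astype(float) for _ in range(5)],0)
cv2.imwrite("pics/v7.png",cv2.resize(np.clip((I[65:125,225:290]-15)*2.3,0,255).astype(np.uint8),None,fx=8,fy=8,interpolation=3))
E
```

```text
[ 0.5856 -0.0757  0.0749] [-3.1349  0.0762  0.1552] [-0.0176  0.6661  1.5296] 9.175
[ 0.5855 -0.0756  0.0753]
[257.6781  97.12  ]
[257.7518  96.5476] [257.7254  96.4819]
```

View pics/v7.png

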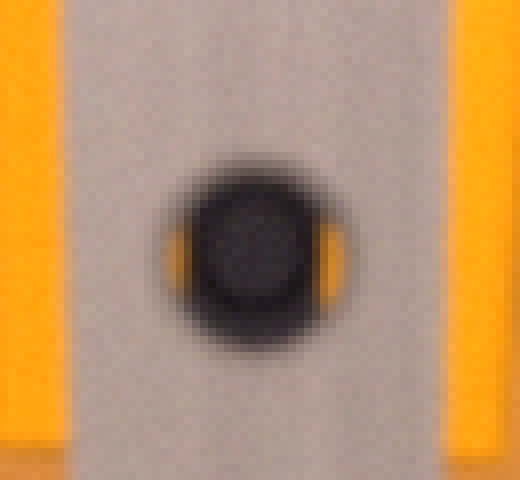

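The hole centre is at crop (258,256) and the pin tip at (250,245), so the residual is about half a millimetre. I'll compare this with the ideal.

```bash
python3 - <<'E'
from plan import *
c=eyes.get_image("wrist"); r,p=bar(.4137,-.042,.1); P=np.array([.6576,-.0797,.044])
h0=P+R.from_euler('z',-.042).apply([.115,0,0])   # ideal pivot
top=px(c,h0+r.apply([-.115,0,.005])); bot=px(c,h0+r.apply([-.115,0,0])); pin=px(c,P+[0,0,.009])
k=px(c,h0+r.apply([-.115,0,.005])+[.001,0,0])-top, px(c,h0+r.apply([-.115,0,.005])+[0,.001,0])-top
print("ideal pin-hole",pin-top,pin-bot,"measured",[-1,-1.4],"px per mm x,y",k)
E
```

```text
ideal pin-hole [-0.0333  0.5683] [-0.0081  0.6559] measured [-1, -1.4] px per mm x,y (array([-0.1047, -2.2522]), array([-2.1884,  0.1094]))
```

Request:
{"op": "arm_command", "data": {
  "targets": [
    [0,0.09,0.06,0,0,0,-0.2],
    [0,-0.03,0,-0.19,-0.02,-0.57,0],
    [0,-0.03,0,-0.19,-0.02,-0.57,0],
    [0,-0.03,0,-0.19,-0.02,-0.57,0],
    [0,0,0,0,0,0,0]
  ]
}}

```text
time: 10.15
eef_pos: [0.5857, -0.0752, 0.0694]
ee_rot: [-3.137, 0.082, 0.11]
ft_force: [0.4, 0.3, 0.5]
opening: 0.0109
finger_force: 63.0
```

Request:
{"op": "arm_command", "data": {
  "targets": [
    [0,-0.02,0,-0.19,-0.02,-0.57,0],
    [0,-0.02,0,-0.1,-0.01,-0.28,0],
    [0,0,0,0,0,0,0],
    [0,0,0,0,0,0,0],
    [0,0,0,0,0,0,0]
  ]
}}

```text
time: 10.78
eef_pos: [0.5853, -0.0751, 0.0666]
ee_rot: [-3.138, 0.082, 0.087]
ft_force: [-0.4, 1.2, 1.0]
opening: 0.0109
finger_force: 63.0
```

The bar is already about 3 mm down over the tip with no force. I keep lowering.

Request:
{"op": "arm_command", "data": {
  "targets": [
    [0,-0.02,0,-0.19,-0.02,-0.57,0],
    [0,-0.02,0,-0.19,-0.02,-0.57,0],
    [0,0,0,0,0,0,0],
    [0,0,0,0,0,0,0],
    [0,0,0,0,0,0,0]
  ]
}}

```text
time: 11.4
eef_pos: [0.5849, -0.0752, 0.0628]
ee_rot: [-3.138, 0.082, 0.056]
ft_force: [0.2, 0.4, 0.7]
opening: 0.0106
finger_force: 63.0
```

Request:
{"op": "arm_command", "data": {
  "targets": [
    [0,-0.02,0,-0.19,-0.02,-0.57,0],
    [0,-0.02,0,-0.19,-0.02,-0.57,0],
    [0,0,0,0,0,0,0],
    [0,0,0,0,0,0,0],
    [0,0,0,0,0,0,0]
  ]
}}

```text
time: 12.02
eef_pos: [0.5845, -0.0752, 0.059]
ee_rot: [-3.139, 0.082, 0.025]
ft_force: [-0.1, 0.7, 1.2]
opening: 0.0109
finger_force: 63.1
```

Request:
{"op": "arm_command", "data": {
  "targets": [
    [0,-0.01,0,-0.15,-0.02,-0.45,0],
    [0,0,0,-0.07,0,-0.2,0],
    [0,0,0,0,0,0,0],
    [0,0,0,0,0,0,0],
    [0,0,0,0,0,0,0]
  ]
}}

```text
time: 12.65
eef_pos: [0.5844, -0.0751, 0.0568]
ee_rot: [-3.139, 0.082, 0.007]
ft_force: [-1.2, -0.3, 2.4]
opening: 0.0106
finger_force: 63.2
```

Request:
{"op": "arm_command", "data": {
  "targets": [
    [0.2,0,0,0,0,0,0],
    [0.4,0,0,0,0,0,0],
    [0.6,0,0,0,0,0,0],
    [0.6,0,0,0,0,0,0],
    [0.6,0,0,0,0,0,0]
  ]
}}

```text
time: 13.28
eef_pos: [0.5844, -0.0752, 0.0568]
ee_rot: [-3.139, 0.082, 0.007]
ft_force: [0.4, 0.3, 0.4]
opening: 0.0514
finger_force: 0.0
```

Request:
{"op": "arm_command", "data": {
  "targets": [
    [0.6,0,0,1,0,0,0],
    [0.6,0,0,3,0,0,0],
    [0.6,-0.5,0,4,0,0,0],
    [0.6,-0.5,0,4,0,0,0],
    [0.6,0,0,0,0,0,0]
  ]
}}

```text
time: 13.9
eef_pos: [0.5755, -0.0754, 0.1808]
ee_rot: [-3.14, 0.082, -0.003]
ft_force: [0.2, -0.4, 0.2]
opening: 0.0513
finger_force: 0.0
```

```bash
python3 - <<'E'
from plan import *
s=sensors.state(); print(s["eef_pos"],s["ft_force"],s["opening"],s["time"])
a=eyes.get_image("wrist")["img"]; c=eyes.get_image("scene"); b=c["img"]
u,v=px(c,(.66,-.08,.05)).astype(int); print(u,v)
A=cv2.resize(a[0:250,170:345],(378,540),interpolation=3); B=cv2.resize(b[v-60:v+60,u-45:u+45],(405,540),interpolation=3)
cv2.imwrite("pics/v8.png",np.hstack([A,B]))
E
```

```text
[ 0.5755 -0.0754  0.1808] [ 0.1544 -0.4167  0.1589] 0.051296596453807304 13.9
202 193
```

View pics/v8.png

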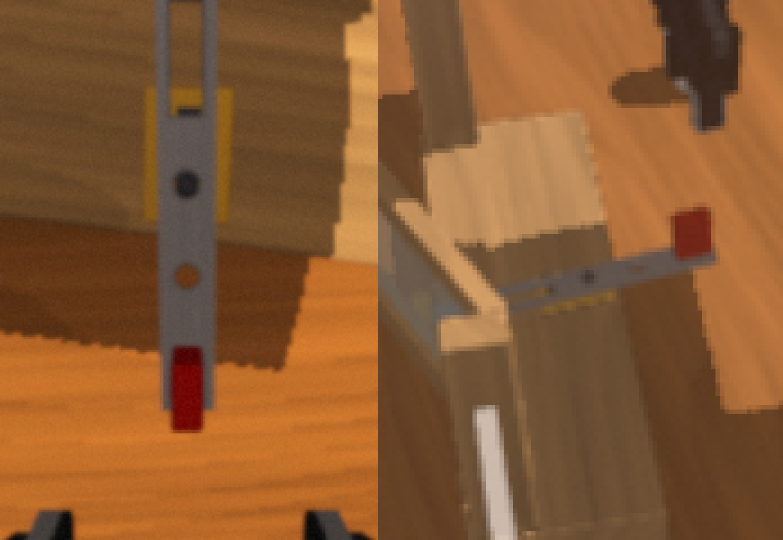

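The pin fills the middle hole at crop (187,183), the end hole is free, and the bar lies flat on the plate with the gripper clear. I'm handing in the job.

```bash
python3 -c "
from plant import order; print(order.finish_job())"
```

```text
the job is handed in; nothing more can be done
None
```

The vent is swung wider, the stay's middle hole is over the pin with the bar lying down flat, the gripper is clear, and the job was handed in at about 14 s.

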